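# Clock a push-fit elbow to its pipe and push the pipe home

### The job

Screw the brass elbow on the riser further in, clockwise seen from above, until its open socket looks straight down the line of the copper pipe, and let go of it; do not run it past the line, because a sealed thread must not be backed off. Then slide the pipe through its two rings into the socket, past the seal and fully home, press it against the bottom for a moment with about 25 N (never 40 N), and let go. Leave the loose things on the bench where they are.

Things in the scene. Friction and masses are not known exactly. Their poses are not given: they have to be found in the camera images.
- rig: Steel strut channel 41 x 41 x 450 mm screwed to the bench; immovable. Origin: on the bench (z 0), below the riser's axis, z up. Its y axis runs along the channel: riser at y 0, brass pipe rings on studs at y 112 and 290 (each 16 mm long, 56 mm wide in x, top 118 mm high). The pipe line runs along y, 100 mm above the bench. Nothing else between the rings rises above 48 mm.
- elbow: Brass push-fit elbow screwed on the riser; only turns about its vertical axis (sinks 1.8 mm a turn, no stop at the line, stays where left). Origin: centre of its 32 mm cubic body, 100 mm up; flat spanner faces at x +-16 mm. y: from the axis out of the socket. Lined up when its y is the rig's y. Starts 1.1 to 2.1 rad anticlockwise of that. Turning takes 0.45 to 0.65 N m, rising.
- elbow_mouth (a point): Centre of the socket's open mouth, on the elbow's y axis 50 mm from its turning axis; axes as the elbow's. Socket barrel 34 mm outside, bore 24 mm, 28 mm deep (bottom 22 mm from the axis). A sprung seal 14 mm inside the mouth drags on the pipe, so that sliding it, 2 to 4 N before, then takes about 4 to 10 N; the bottom is a hard stop.
- pipe: Copper pipe, 22 mm outside, 300 mm long, 0.2 kg, lying in the two rings (0.7 mm play all round), free to slide along y and to spin. Origin: centre of the pipe; y along it, away from the elbow. At the start its end is 82 to 104 mm from the elbow's axis. Clear to pinch from above between the rings; axis 100 mm above the bench. Pipe and elbow bear a 50 N grip.
- pipe_end (a point): Centre of the pipe's end face at the elbow's side, 150 mm from the pipe's origin towards -y; bevelled 1.5 x 3 mm. Home when it is on the socket's bottom, 28 mm inside the mouth.
- tape: Bystander: roll of white tape lying flat, 92 mm across, 25 mm high. Origin: centre of its underside.
- spanner: Bystander: steel open-ended spanner lying flat, 190 mm long. Origin: its middle, on the bench; x along its length.
- spare_ring: Bystander: loose brass pipe ring lying flat, 33 mm across, 16 mm high. Origin: centre of its underside.
- spare_elbow: Bystander: a second brass elbow lying loose on the bench, 32 mm high. Not the one to screw. Origin: underside of its square body.
- offcut: Bystander: short copper pipe offcut lying on the bench, 22 mm thick, 120 mm long. Not the pipe to push. Origin: underside of its middle; x along its length.

How it is judged:
On the way, in this order (a step that is already met when the one before it is completed fails the run):
1. The elbow looks down the pipe line and has been let go (x of elbow_mouth in the frame of rig between -0.0035 and 0.0035 m and y of elbow_mouth in the frame of rig above 0.04 m and contact force between the fingers and elbow below 0.3 N), for 0.2 s.
2. The pipe is pressed against the socket's bottom with at least 10 N (x of elbow_mouth in the frame of rig between -0.0035 and 0.0035 m and y of elbow_mouth in the frame of rig above 0.04 m and y of pipe_end in the frame of elbow below 0.0245 m and contact force between pipe and socket_bottom above 10 N), for 0.2 s.
At the end, for the whole second after the job is handed in: The elbow's socket looks down the pipe line (its mouth within 3.5 mm of the line, about 4 degrees), and the pipe lies in its rings with its end inside the socket, within 2.5 mm of the bottom, at rest and released (x of elbow_mouth in the frame of rig between -0.0035 and 0.0035 m and y of elbow_mouth in the frame of rig above 0.04 m and y of pipe_end in the frame of elbow between 0.018 and 0.0245 m and x of pipe_end in the frame of elbow between -0.004 and 0.004 m and angle between the y axis of pipe and the y axis of rig, either way round below 0.05 rad and linear speed of pipe below 0.01 m/s); the robot touches nothing.
It fails at once if the elbow is run more than 5 mm (about 6 degrees) past the pipe line (x of elbow_mouth in the frame of rig above 0.005 m and y of elbow_mouth in the frame of rig above 0 m).
It fails at once if the pipe is rammed: over 40 N on the socket's bottom, or 65 N on the elbow in all (the seal's squeeze of some 12 N included) (contact force between pipe and socket_bottom above 40 N or contact force between pipe and elbow above 65 N).
It fails at once if a loose thing on the bench (tape, spanner, ring, second elbow, offcut) is moved more than 30 mm (distance of any of tape, spanner, spare_ring, spare_elbow, offcut from where it was at the start of the episode above 0.03 m).
It also fails if it takes over 67 s, if anything falls off the work surface, if the arm or the gripper's body presses on something with over 40 N, if the wrist force passes 120 N, or if a joint passes its speed limit or range.

### The arm

A 7-joint arm with a two-finger parallel gripper is mounted at the origin on the work surface. World frame = base frame: x ahead of the robot, y to its left, z up, the work surface at z = 0. Lengths are in m, angles in rad, forces in N, time in s.
With the tool pointing down it reaches from about 0.35 to 0.9 m from the base axis. Payload 7.2 kg.
Tool frame: the origin (TCP) lies at the very end of the fingers, on their centre line; the grasp point (between the pads) lies 19 mm behind it (bot.grasp_offset is the distance from the TCP to the grasp point, in m); z points along the fingers, y is the line along which they close (so a half turn about z gives the same grasp; the last joint's range is limited). The gripper opens to 88 mm and grips with 3 to 60 N. Pads are 20 mm wide; open, the fingers measure 115 mm over their backs; the gripper's body (75 mm by 178 mm) begins 61 mm behind the grasp point.
Start: joints at [1.265, 0.411, -0.013, 1.596, 0.006, 1.134, -0.082], TCP at [0.147, -0.607, 0.223] pointing down, gripper open.
Joint ranges: [-2.95, 2.95], [-0.29, 1.99], [-1.47, 1.44], [0.14, 2.54], [-1.03, 4.17], [0.13, 1.85], [-2.86, 2.86]. Speed limits (rad/s): [2.39, 2.39, 3.01, 3.01, 3.14, 3.14, 3.14].

### API

Orientations are given as a unit quaternion [w, x, y, z].
In Python, from plant import bot gives the robot as it stands.
- The arm moves only by the shell command python3 -m pendant [FORCE], which reads ROWS from standard input. ROWS is a JSON list of rows, 1 to 8 of them, each an object with the fields finger_gap (the opening from 0.0 (shut) to 1.0 (fully open)), trans (a list: dx, dy, dz in shares of the most that a row can go, 1 being 62.5 mm), turn_vec (a list: a rotation vector rx, ry, rz in fractions of the full range, 1 being 4 rad); a field left out counts as zero (the opening has to be given); each row shifts and turns the commanded pose from where the row before left it, along the tool's axes as they then stand; what a row does not reach is not made up. A row lasts 1/8 s, in which the tool goes at most 0.0625 m and 0.188 rad, less where a joint would pass 70% of its speed; a pose out of reach is approached as far as the arm can. The fingers move at their own pace and stop on an object; FORCE is the grip in N (left out, the last holds). Time passes only in rows, so rows that do not move let the fingers close. It prints the time, the measured TCP pose, the force, the opening and the grip force at its end. A shift or turn number past 1, either way, is cut back to 1. Input that does not fit is refused with a message, and nothing moves.
- bot.read_state(): the state, without advancing time (a new reading comes with each control period).
- bot.grab_frame(name): name is "side" or "top"; returns the picture (384x512x3 uint8, blue, green, red); there is no depth.
- bot.calibration(name): a dict with "intrinsics" (3x3 intrinsics, pixels), "R" (3x3) and "t" (3): a world point X has camera coordinates R X + t. Camera axes: x right, y down, z forward; pixel columns grow to the right and rows downward; lengths in m; the calibration is good to about 2 mm. A picture is of the moment at which its call begins. calibration takes no time and is no camera call.
- bot.close_job(): hands the job in; it is judged then, once.
The state is a dict: "time_s": time; "qpos": joint angles; "qvel": joint speeds; "joint_torque": joint torques, N m; "ee_pos": TCP position; "orientation": TCP orientation; "contact_force": force on the tool from outside, world axes, zero at the start; "moment": the same for the moment, N m; "opening": opening from 0.0 (shut) to 1.0 (fully open); "grasp_force": force on a finger pad.
Only numpy, scipy, OpenCV 4.12 (cv2) and the standard library are available. Lean on these libraries where they do the work, as an engineer would, in place of code of your own. Each camera call takes 0.05 s, during which the arm holds its last target. There are 200 camera calls.

## Working session

There is one attempt and no reset: what is moved stays moved. The work goes in short steps, Python scripts to look and compute and a shell command to move; the robot and the scene stay as the last step left them, time stands still between calls to the robot, and variables do not carry over. Pictures are saved under pics/ and viewed, at most 10 in all, crops included, and the job is handed in when it is done.

```bash
mkdir -p pics
python3 - <<'E'
from plant import bot
import cv2
for n in("side","top"):
    cv2.imwrite(f"pics/{n}0.png",cv2.resize(bot.grab_frame(n),(800,600),interpolation=cv2.INTER_CUBIC))
    c=bot.calibration(n);print(n,c["intrinsics"],c["R"],c["t"])
s=bot.read_state();print(s)
E
```

```text
side [[422.28708688   0.         258.78004586]
 [  0.         422.28708688 191.11632977]
 [  0.           0.           1.        ]] [[-0.85906591 -0.51150899  0.01908723]
 [-0.3260558   0.51809539 -0.79073686]
 [ 0.39458    -0.68551858 -0.61185856]] [0.4570806  0.24426298 0.68441385]
top [[368.46171667   0.         257.78697106]
 [  0.         368.46171667 190.12294568]
 [  0.           0.           1.        ]] [[ 0.00881271 -0.99985627 -0.01448378]
 [-0.98848238 -0.00652227 -0.15119538]
 [ 0.15107918  0.0156494  -0.98839778]] [-0.02565215  0.54631418  0.7324547 ]
{'time_s': 0.1, 'qpos': array([ 1.26482913,  0.41182348, -0.01273203,  1.59692818,  0.00562649,
        1.13433996, -0.08220961]), 'qvel': array([-0.00091817, -0.00306911, -0.00054327, -0.00131431,  0.00071843,
       -0.00034169, -0.00121975]), 'joint_torque': array([ 2.17039669e-03, -5.89100039e+01,  6.43935744e-01, -2.91711241e+01,
       -5.36021625e-02,  1.45040907e-02,  6.63063315e-05]), 'ee_pos': array([ 0.14706653, -0.60698188,  0.22190404]), 'orientation': array([-7.16902905e-04,  9.92938789e-01,  1.18625573e-01, -1.45783019e-04]), 'contact_force': array([-0.06916147,  1.17200396, -0.2109721 ]), 'moment': array([ 0.01404163,  0.04998012, -0.03230043]), 'grasp_force': 0.0, 'opening': 0.9982838826006055}
```

View pics/top0.png

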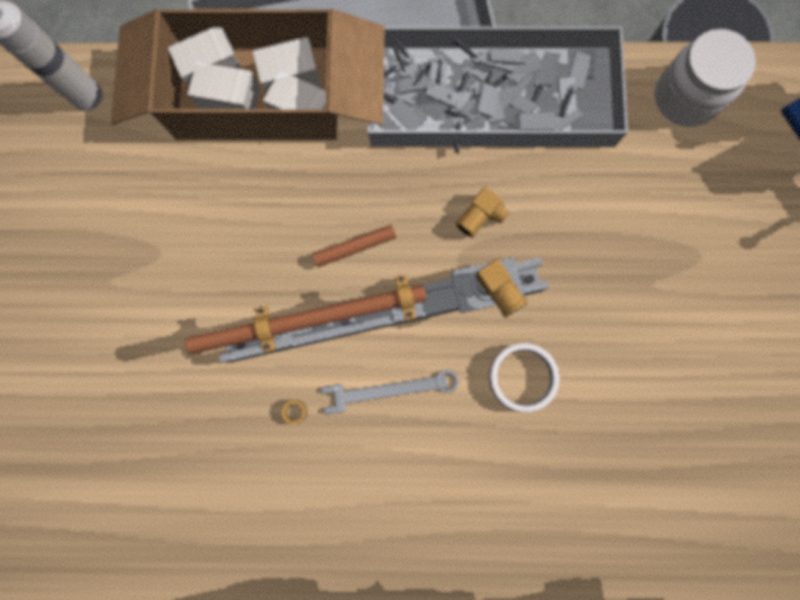

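View pics/side0.png

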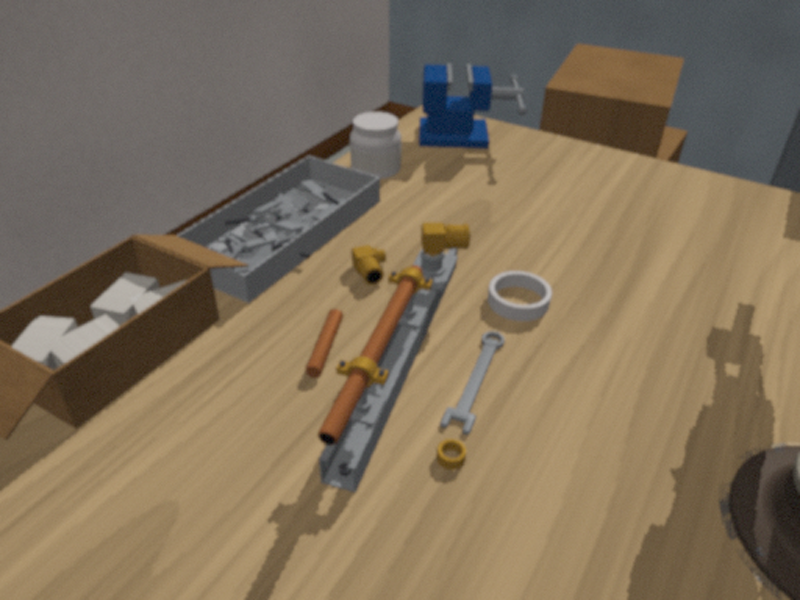

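The top view shows the rig, with the elbow body at about (495,275) and its socket towards (515,305). The pipe runs from (188,345) to (425,293), with rings at (263,328) and (405,297). I'll enlarge crops next.

Run:
```python
from plant import bot
import cv2,numpy as np
f=np.mean([bot.grab_frame("top") for _ in range(4)],0).astype(np.uint8)
cv2.imwrite("pics/topraw.png",f)
cv2.imwrite("pics/top1.png",cv2.resize(f[150:240,260:360],(800,720)[:2],interpolation=cv2.INTER_CUBIC)[:600])
g=np.mean([bot.grab_frame("side") for _ in range(4)],0).astype(np.uint8)
cv2.imwrite("pics/sideraw.png",g)
cv2.imwrite("pics/side1.png",cv2.resize(g[130:205,210:310],(800,600),interpolation=cv2.INTER_CUBIC))
# pipe colour axis: 
for n,im in(("top",f),("side",g)):
    hsv=cv2.cvtColor(im,cv2.COLOR_BGR2HSV);print(n,hsv[200,180] if n=="top" else hsv[225,240])
```

```text
top [ 16  86 134]
side [ 11 162 134]
```

View pics/top1.png

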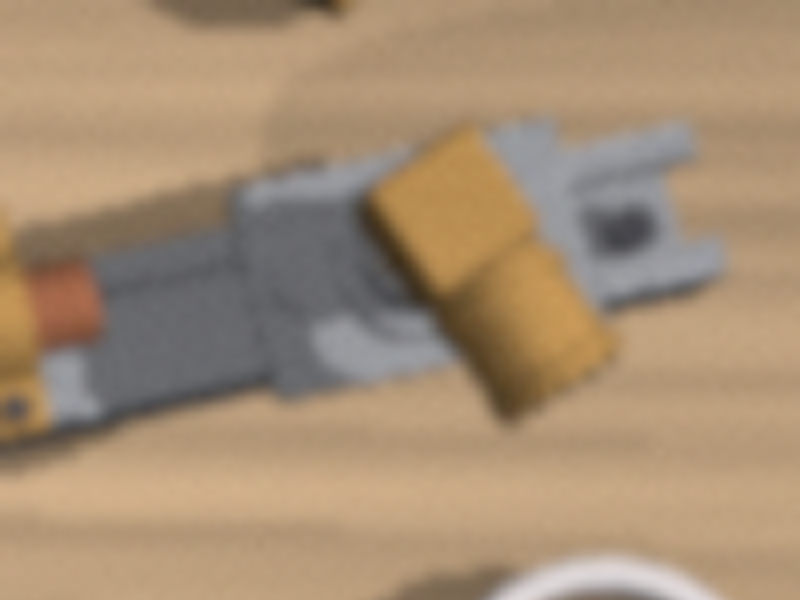

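View pics/side1.png

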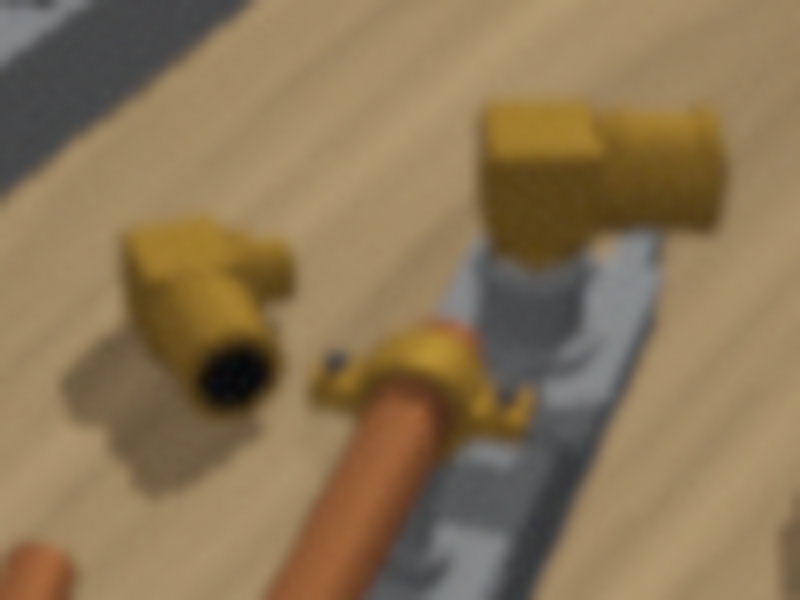

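The top crop (8x, offset 260,150) shows the elbow's top face with corners at (368,200), (468,125), (537,232) and (440,298). The socket end runs from (510,422) to (615,345), and the pipe end is at x≈102, y 268–340.

```bash
cat > h.py <<'E'
from plant import bot
import numpy as np, cv2
def ray(n,px,z):
    c=bot.calibration(n);K,R,t=[np.array(c[k]) for k in("intrinsics","R","t")]
    C=-R.T@t; out=[]
    for u,v in np.atleast_2d(px):
        d=R.T@np.linalg.solve(K,[u,v,1]); out.append(C+d*(z-C[2])/d[2])
    return np.array(out)
def proj(n,X):
    c=bot.calibration(n);p=(np.array(c["R"])@np.atleast_2d(X).T).T+c["t"]
    q=(np.array(c["intrinsics"])@p.T).T;return q[:,:2]/q[:,2:]
E
python3 - <<'E'
from h import *
f=cv2.imread("pics/topraw.png");g=cv2.imread("pics/sideraw.png")
lab=lambda im:cv2.cvtColor(im,cv2.COLOR_BGR2HSV).astype(int)
def fit(im,n,near):
    h=lab(im);m=((h[...,0]<=13)&(h[...,1]>110)&(h[...,2]>60)).astype(np.uint8)
    k,l,st,c=cv2.connectedComponentsWithStats(m)
    for i in range(1,k):
        if st[i,4]>60: print(n,st[i],c[i])
fit(f,"top",0);fit(g,"side",0)
co=np.array([[368,200],[468,125],[537,232],[440,298]])/8+[260,150]
W=ray("top",co-.5+.5/8,0.116);print("corners",W,np.linalg.norm(W-np.roll(W,1,0),axis=1));print("axis",W.mean(0))
m=np.array([[510,422],[615,345]])/8+[260,150];M=ray("top",m-.5,0.10);print(M,M.mean(0)-W.mean(0),np.linalg.norm(M[0]-M[1]))
d=(M.mean(0)-W.mean(0))[:2];print("el ang",np.arctan2(d[1],d[0]))
e=W[2]+W[3]-W[0]-W[1];print("el ang by corners",np.arctan2(e[1],e[0]), np.arctan2(*( (W[3]-W[0]+W[2]-W[1])[1::-1])))
E
```

```text
top [200 144  53  26 475] [226.10315789 156.94315789]
top [263 183   9  10  73] [267.17808219 187.23287671]
top [172 186  84  28 837] [213.43010753 199.5041816 ]
top [118 207  46  19 469] [140.37739872 216.2771855 ]
side [232 177  34  56 600] [249.02666667 204.34833333]
side [196 198  23  43 392] [207.19897959 219.3877551 ]
side [205 237  31  46 575] [220.27478261 258.67304348]
corners [[ 0.56565393 -0.11331974  0.116     ]
 [ 0.58403316 -0.13735171  0.116     ]
 [ 0.55815779 -0.15328108  0.116     ]
 [ 0.54213625 -0.13007592  0.116     ]] [0.02887648 0.03025445 0.03038551 0.02819874]
axis [ 0.56249528 -0.13350711  0.116     ]
[[ 0.51475534 -0.14856097  0.1       ]
 [ 0.53364546 -0.1741788   0.1       ]] [-0.03829488 -0.02786277 -0.016     ] 0.03182938872942329
el ang -2.5125923160209096
el ang by corners -2.5570059580020503 -2.5570059580020503
```

Run:
```python
from h import *
from scipy.optimize import least_squares
T=np.array([[213.43,199.50],[140.38,216.28],[267.18,187.23]]);P=ray("top",T,.1);print(P)
S=np.array([[249.03,204.35],[220.27,258.67]]);Q=ray("side",S,.1);print(Q)
d=(P[1]-P[2])[:2];d/=np.linalg.norm(d);print("yaw top",np.arctan2(d[1],d[0]))
e=(Q[1]-Q[0]);print("yaw side",np.arctan2(e[1],e[0]))
n=np.array([-d[1],d[0]])
for k,p in (("P",P),("Q",Q),("ax",[[.5625,-.1335]])):
    print(k,[(float(np.dot(np.array(x)[:2],n)),float(np.dot(np.array(x)[:2]-[.5625,-.1335],d))) for x in p])
# pipe ends
u=np.array([[272.6,188.0]]);print("end",(ray("top",u,.1)[0,:2]-[.5625,-.1335])@d)
# side elbow top face corners
c=np.array([[485,103],[592,103],[605,157],[483,157]])/8+[210,130]
W=ray("side",c-.5,.116);print(W,W.mean(0),np.linalg.norm(W-np.roll(W,1,0),axis=1))
```

```text
[[ 0.51861071  0.06330769  0.1       ]
 [ 0.48504572  0.20346359  0.1       ]
 [ 0.54333127 -0.040547    0.1       ]]
[[0.52149853 0.05713283 0.1       ]
 [0.48832467 0.19841053 0.1       ]]
yaw top 1.805267669237246
yaw side 1.8014311813688755
P [(-0.519128325565128, 0.20161924933698525), (-0.5190440193196771, 0.3457382221302064), (-0.5190440193196771, 0.09486300331846846)]
Q [(-0.5205025230610322, 0.19494243001843145), (-0.5210592738538342, 0.34006163288398394)]
ax [(-0.5160925827798784, 0.0)]
end 0.08496906233981089
[[ 0.58551115 -0.13463008  0.116     ]
 [ 0.5604392  -0.15065162  0.116     ]
 [ 0.54417974 -0.12769813  0.116     ]
 [ 0.57210863 -0.10989409  0.116     ]] [ 0.56555968 -0.13071848  0.116     ] [0.02813356 0.02975386 0.02812886 0.0331211 ]
```

The rows are not in the units I measure in: shifts go in shares of 62.5 mm and turns go in shares of 4 rad. I convert before sending: 0.0432 m is 0.6912, -0.0303 m is -0.4848.

```bash
echo '[{"finger_gap": 1, "trans": [0.6912, -0.4848, 0]}, {"finger_gap": 1, "trans": [0.6912, -0.4848, 0]}, {"finger_gap": 1, "trans": [0.6912, -0.4848, 0]}, {"finger_gap": 1, "trans": [0.6912, -0.4848, 0]}, {"finger_gap": 1, "trans": [0.6912, -0.4848, 0]}, {"finger_gap": 1, "trans": [0.6912, -0.4848, 0]}, {"finger_gap": 1, "trans": [0.6912, -0.4848, 0]}, {"finger_gap": 1, "trans": [0.6912, -0.4848, 0]}]' | python3 -m pendant 50; echo '[{"finger_gap": 1, "trans": [0.6912, -0.4848, 0]}, {"finger_gap": 1, "trans": [0.6912, -0.4848, 0]}, {"finger_gap": 1, "trans": [0.6912, -0.4848, 0]}, {"finger_gap": 1, "trans": [0.6912, -0.4848, 0]}, {"finger_gap": 1}]' | python3 -m pendant;  python3 -c "
from plant import bot;print(bot.read_state()['qpos'])"
```

```text
time_s: 1.5
ee_pos: [0.427, -0.2892, 0.223]
orientation: [0.0, 0.993, 0.119, 0.0]
contact_force: [0.5, -0.2, 0.4]
opening: 1.004
grasp_force: 0.0
time_s: 2.12
ee_pos: [0.5675, -0.1271, 0.2225]
orientation: [-0.001, 0.993, 0.122, 0.001]
contact_force: [0.4, 0.1, -0.1]
opening: 1.001
grasp_force: 0.0
[ 0.38668819  0.35946888 -0.32327734  1.68888724  0.12226457  1.1125652
 -1.29758264]
```

To row units: -0.1834 rad / 4 = -0.0459.

```bash
R='0'; echo '[{"finger_gap": 0.8, "turn_vec": [0, 0, -0.0459]}, {"finger_gap": 0.8, "turn_vec": [0, 0, -0.0459]}, {"finger_gap": 0.8, "turn_vec": [0, 0, -0.0459]}, {"finger_gap": 0.8, "turn_vec": [0, 0, -0.0459]}, {"finger_gap": 0.8, "turn_vec": [0, 0, -0.0459]}, {"finger_gap": 0.8, "turn_vec": [0, 0, -0.0459]}, {"finger_gap": 0.8, "turn_vec": [0, 0, -0.0459]}, {"finger_gap": 0.8, "turn_vec": [0, 0, -0.0459]}]' | python3 -m pendant | tail -0; echo '[{"finger_gap": 0.8, "turn_vec": [0, 0, -0.0459]}, {"finger_gap": 0.8, "turn_vec": [0, 0, -0.0459]}, {"finger_gap": 0.8, "turn_vec": [0, 0, -0.0459]}, {"finger_gap": 0.8, "turn_vec": [0, 0, -0.0459]}, {"finger_gap": 0.8, "turn_vec": [0, 0, -0.0459]}, {"finger_gap": 0.8, "turn_vec": [0, 0, -0.0459]}, {"finger_gap": 0.8, "turn_vec": [0, 0, -0.0459]}, {"finger_gap": 0.8, "turn_vec": [0, 0, -0.0459]}]' | python3 -m pendant |tail -0; echo '[{"finger_gap": 0.8, "turn_vec": [0, 0, -0.0459]}, {"finger_gap": 0.8, "turn_vec": [0, 0, -0.0459]}, {"finger_gap": 0.8, "turn_vec": [0, 0, -0.0459]}, {"finger_gap": 0.8}, {"finger_gap": 0.8}]' | python3 -m pendant
cat >> h.py <<'E'
def yaws():
    s=bot.read_state();w,x,y,z=s["orientation"]
    from scipy.spatial.transform import Rotation as Ro
    R=Ro.from_quat([x,y,z,w]).as_matrix();return s,R,np.arctan2(R[1,1],R[0,1])
def need(target,yaw):
    s,R,a=yaws();d=R.T@(np.array(target)-s["ee_pos"])
    print("tool y ang",a,"rz needed",(a-yaw+np.pi)%(2*np.pi)-np.pi,"d tool",d.round(4),"tilt",R[:,2].round(4),"q7",s["qpos"][6],"F",s["contact_force"].round(1),"M",s["moment"].round(2))
E
python3 -c "
from h import *
need([.5651,-.1318,.083],2.152)"
```

```text
time_s: 4.75
ee_pos: [0.565, -0.1327, 0.2225]
orientation: [-0.0, -0.284, 0.959, -0.0]
contact_force: [-0.5, -0.8, 0.2]
opening: 0.798
grasp_force: 0.0
tool y ang 2.1467320550688473 rz needed -0.00526794493115279 d tool [-0.0006  0.0007  0.1395] tilt [-3.e-04 -4.e-04 -1.e+00] q7 1.871938784915494 F [-0.5 -0.8  0.2] M [ 0.05 -0.16 -0.01]Exception ignored on flushing sys.stdout:
BrokenPipeError: [Errno 32] Broken pipe
Exception ignored on flushing sys.stdout:
BrokenPipeError: [Errno 32] Broken pipe
```

To row units: 0.04 m is 0.64, 0.03 m is 0.48, -0.005 rad / 4 = -0.0013.

```bash
echo '[{"finger_gap": 0.8, "trans": [-0.0096, 0.0112, 0.64], "turn_vec": [0, 0, -0.0013]}, {"finger_gap": 0.8, "trans": [0, 0, 0.64]}, {"finger_gap": 0.8, "trans": [0, 0, 0.48]}, {"finger_gap": 0.8, "trans": [0, 0, 0.32]}, {"finger_gap": 0.8, "trans": [0, 0, 0.152]}, {"finger_gap": 0.6}, {"finger_gap": 0.3}, {"finger_gap": 0.3}]' | python3 -m pendant; echo '[{"finger_gap": 0.3}, {"finger_gap": 0.3}, {"finger_gap": 0.3}]' | python3 -m pendant
python3 - <<'E'
from h import *
need([.5651,-.1318,.083],2.152)
f=bot.grab_frame("side");cv2.imwrite("pics/s2.png",cv2.resize(f[80:230,170:370],(800,600),interpolation=cv2.INTER_CUBIC))
E
```

```text
time_s: 5.75
ee_pos: [0.566, -0.1311, 0.084]
orientation: [0.001, -0.289, 0.957, -0.0]
contact_force: [0.8, 0.5, 0.5]
opening: 0.501
grasp_force: 0.0
time_s: 6.12
ee_pos: [0.5671, -0.133, 0.0838]
orientation: [0.001, -0.288, 0.958, -0.002]
contact_force: [4.7, -5.0, -0.9]
opening: 0.359
grasp_force: 50.0
tool y ang 2.1557530068452624 rz needed 0.0037530068452622523 d tool [0.001  0.0021 0.0007] tilt [ 0.0032 -0.0023 -1.    ] q7 1.7557325323096027 F [ 4.7 -5.  -0.9] M [-0.85 -0.99  0.38]
```

View pics/s2.png

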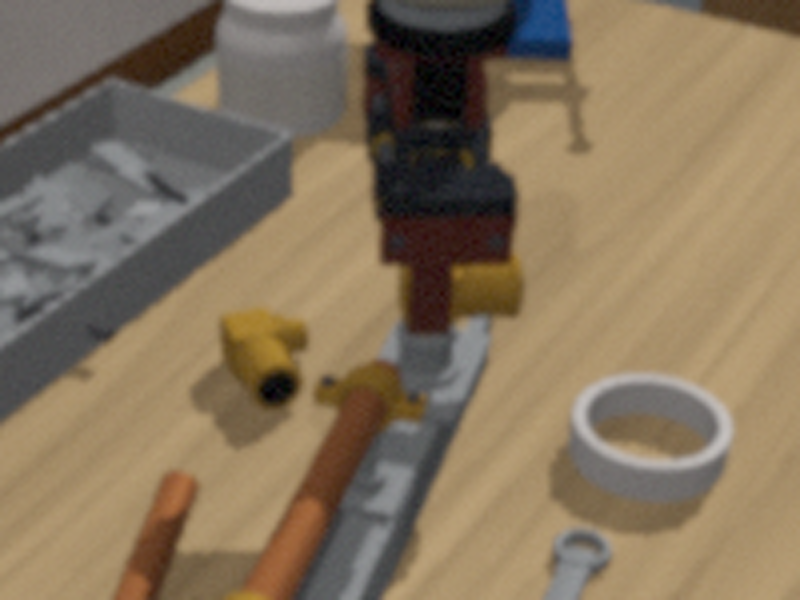

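The elbow is gripped squarely: opening 31.6 mm, with a finger at about (430,290) and the socket at (490,285). I'll relieve the side force and start the turn.

To row units: -0.002 m is -0.032, 0.1 rad / 4 = 0.025.

```bash
echo '[{"finger_gap": 0.3, "trans": [0, -0.032, 0]}, {"finger_gap": 0.3, "turn_vec": [0, 0, 0.025]}, {"finger_gap": 0.3, "turn_vec": [0, 0, 0.025]}, {"finger_gap": 0.3, "turn_vec": [0, 0, 0.025]}, {"finger_gap": 0.3, "turn_vec": [0, 0, 0.025]}, {"finger_gap": 0.3, "turn_vec": [0, 0, 0.025]}, {"finger_gap": 0.3}]' | python3 -m pendant
python3 - <<'E'
from h import *
need([.5665,-.1335,.083],.2325)
E
```

```text
time_s: 7.05
ee_pos: [0.5673, -0.1337, 0.0836]
orientation: [0.001, -0.042, 0.999, -0.001]
contact_force: [2.9, -4.8, 0.9]
opening: 0.36
grasp_force: 50.0
tool y ang 1.6553680853443518 rz needed 1.4228680853443514 d tool [0.0008 0.0003 0.0006] tilt [ 0.0015 -0.0014 -1.    ] q7 1.3257489198792602 F [ 2.9 -4.8  0.9] M [-0.79 -0.73 -0.34]
```

To row units: 0.15 rad / 4 = 0.0375.

```bash
echo '[{"finger_gap": 0.3, "turn_vec": [0, 0, 0.035]}, {"finger_gap": 0.3, "turn_vec": [0, 0, 0.0375]}, {"finger_gap": 0.3, "turn_vec": [0, 0, 0.0375]}, {"finger_gap": 0.3, "turn_vec": [0, 0, 0.0375]}, {"finger_gap": 0.3, "turn_vec": [0, 0, 0.0375]}, {"finger_gap": 0.3, "turn_vec": [0, 0, 0.0375]}, {"finger_gap": 0.3, "turn_vec": [0, 0, 0.0375]}, {"finger_gap": 0.3, "turn_vec": [0, 0, 0.025]}]' | python3 -m pendant
echo '[{"finger_gap": 0.3}, {"finger_gap": 0.3}]' | python3 -m pendant
python3 - <<'E'
from h import *
need([.5665,-.1335,.083],.2325)
f=np.mean([bot.grab_frame("side") for _ in range(3)],0).astype(np.uint8);cv2.imwrite("pics/s3.png",cv2.resize(f[100:200,220:353],(800,600),interpolation=cv2.INTER_CUBIC))
E
```

```text
time_s: 8.05
ee_pos: [0.5666, -0.1351, 0.0833]
orientation: [0.001, 0.504, 0.864, -0.001]
contact_force: [2.0, -9.2, -0.1]
opening: 0.357
grasp_force: 50.0
time_s: 8.3
ee_pos: [0.5666, -0.1351, 0.0833]
orientation: [0.001, 0.503, 0.864, -0.001]
contact_force: [0.7, -7.8, 1.2]
opening: 0.36
grasp_force: 50.0
tool y ang 0.5158556764981388 rz needed 0.28335567649813864 d tool [0.0015 0.0007 0.0003] tilt [ 1.0e-04 -2.4e-03 -1.0e+00] q7 0.3461541587153364 F [ 0.7 -7.8  1.2] M [-1.6  -0.36 -0.2 ]
```

View pics/s3.png

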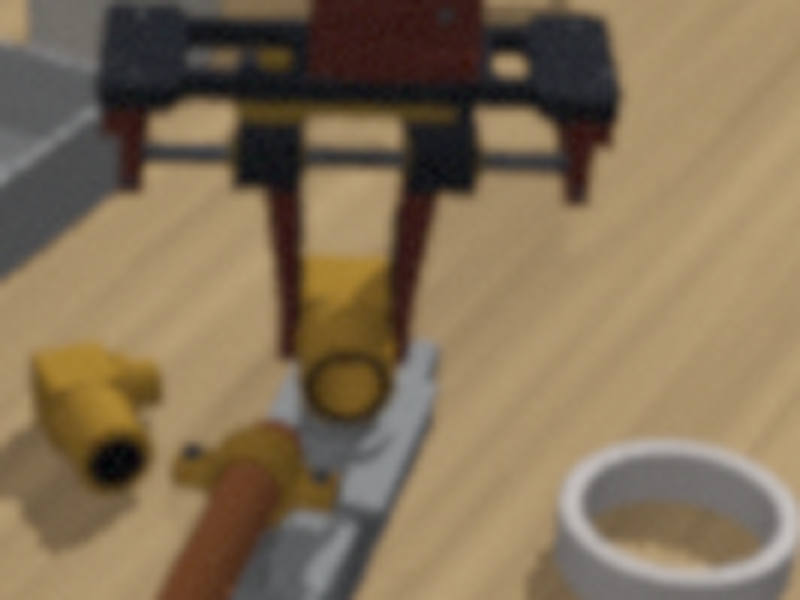

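The socket now faces the camera at about (348,388), with the pipe and ring at (250,470), so it is following the tool. I'll finish the turn just short of the line, then release and raise.

To row units: 0.02 rad / 4 = 0.005.

```bash
echo '[{"finger_gap": 0.3, "turn_vec": [0, 0, 0.025]}, {"finger_gap": 0.3, "turn_vec": [0, 0, 0.0225]}, {"finger_gap": 0.3, "turn_vec": [0, 0, 0.015]}, {"finger_gap": 0.3, "turn_vec": [0, 0, 0.005]}, {"finger_gap": 0.3}, {"finger_gap": 0.3}]' | python3 -m pendant
python3 -c "
from h import *
need([.5665,-.1335,.083],.2325)"
echo '[{"finger_gap": 0.5}, {"finger_gap": 0.7}, {"finger_gap": 0.7}, {"finger_gap": 0.7, "trans": [0, 0, -0.48]}, {"finger_gap": 0.7, "trans": [0, 0, -0.8]}, {"finger_gap": 0.7, "trans": [-0.8, 0, -0.8]}, {"finger_gap": 0.7, "trans": [-0.8, 0, 0]}, {"finger_gap": 0.7}]' | python3 -m pendant
python3 - <<'E'
from h import *
s,R,a=yaws();print("tool x",R[:,0])
f=np.mean([bot.grab_frame("side") for _ in range(4)],0).astype(np.uint8);t=np.mean([bot.grab_frame("top") for _ in range(4)],0).astype(np.uint8)
cv2.imwrite("pics/sraw4.png",f);cv2.imwrite("pics/traw4.png",t)
a=cv2.resize(f[130:200,220:313],(532,400),interpolation=cv2.INTER_CUBIC)
cv2.imwrite("pics/s4.png",cv2.resize(f[130:200,240:333],(797,600),interpolation=cv2.INTER_CUBIC))
cv2.imwrite("pics/t4.png",cv2.resize(t[150:225,250:350],(800,600),interpolation=cv2.INTER_CUBIC))
E
```

```text
time_s: 9.2
ee_pos: [0.5662, -0.1353, 0.0831]
orientation: [0.001, 0.615, 0.789, -0.001]
contact_force: [1.0, -8.6, 0.0]
opening: 0.357
grasp_force: 50.0
tool y ang 0.2472013280990565 rz needed 0.014701328099056443 d tool [0.0017 0.0008 0.0001] tilt [-6.0e-04 -2.9e-03 -1.0e+00] q7 0.11469742556259066 F [ 1.  -8.6  0. ] M [-1.69 -0.19  0.43]
time_s: 10.2
ee_pos: [0.5893, -0.2288, 0.2072]
orientation: [0.001, 0.617, 0.787, -0.001]
contact_force: [-0.6, -0.3, -0.3]
opening: 0.698
grasp_force: 0.0
tool x [-0.23841884  0.97116077 -0.00179138]
```

View pics/s4.png

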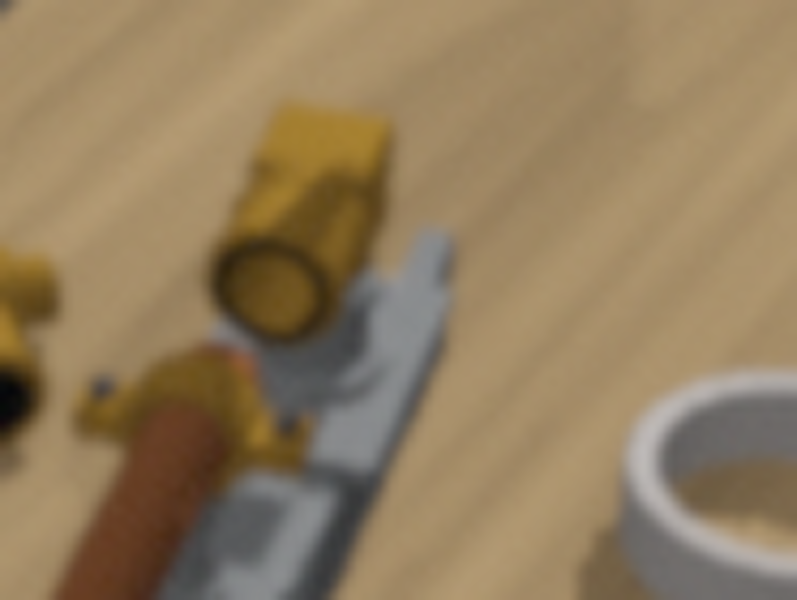

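View pics/t4.png

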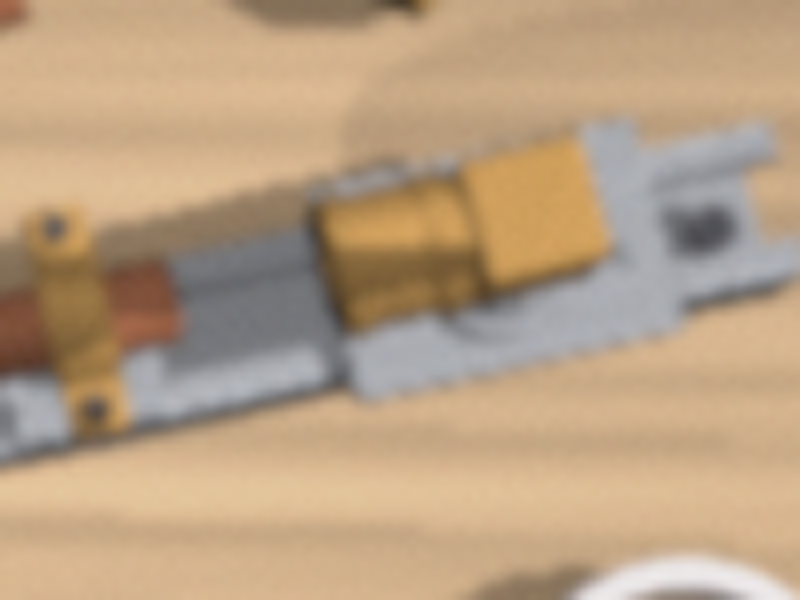

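In the top crop the mouth edge runs from (320,200) to (350,330), and the body corners are (465,170), (585,135), (612,248) and (492,288). In the side crop the mouth centre is at about (272,288). I'll check the alignment against the pipe line.

Run:
```python
from h import *
yaw=1.8033;d=np.array([np.cos(yaw),np.sin(yaw)]);n=np.array([-d[1],d[0]])
o=np.array([250,150]);L=lambda p:ray("top",np.array(p)/8+o-.5+1/16,.1)[:,:2]
B=L([[320,200],[350,330]]);print("mouth",B@n,(B.mean(0))@n,np.linalg.norm(B[0]-B[1]))
W=ray("top",np.array([[465,170],[585,135],[612,248],[492,288]])/8+o-.5+1/16,.1155)[:,:2];print("body",W.mean(0),W.mean(0)@n)
e1=W[0]-W[1]+W[3]-W[2];e2=W[3]-W[0]+W[2]-W[1];print("angles",np.arctan2(e1[1],e1[0])-yaw,np.arctan2(e2[1],e2[0])-yaw-np.pi/2)
v=B.mean(0)-W.mean(0);print("body-mouth",np.arctan2(v[1],v[0])-yaw)
v=L([[335,265]])[0]-np.array([.566,-.1345]); 
P=L([[178,300]]);print("pipe end",P@n,(P-W.mean(0))@d)
# redo pipe fit with same frame
h=cv2.cvtColor(cv2.imread("pics/traw4.png"),cv2.COLOR_BGR2HSV).astype(int)
m=((h[...,0]<=13)&(h[...,1]>110)&(h[...,2]>60)).astype(np.uint8)
k,l,st,c=cv2.connectedComponentsWithStats(m)
for i in range(1,k):
    if st[i,4]>60:
        x=ray("top",c[i],.1)[0,:2];print(st[i],x,x@n)
S=ray("side",np.array([[272,288]])/8.57+[240,130]-.44,.1)[0,:2];print("side mouth",S,S@n)
S=ray("side",[[249.03,204.35],[220.27,258.67]],.1)[:,:2];print("side pipe",S@n)
```

```text
mouth [-0.53395856 -0.50119237] -0.5175754634122498 0.03276922009069288
body [ 0.56344363 -0.13484353] -0.5172128923656926
angles 0.07999510652592767 -6.304725511768179
body-mouth -0.007480520202215235
pipe end [-0.51767575] [0.08756097]
[401 137  53  16 291] [ 0.62805002 -0.34177867] -0.5324000277452712
[200 145  53  25 462] [0.60333326 0.04031604] -0.5963885128319949
[263 183   9  11  70] [ 0.5427422  -0.04020073] -0.5188755689196979
[172 186  84  29 811] [0.51835053 0.06458858] -0.5192851979091805
[118 207  46  19 463] [0.48499922 0.20335609] -0.5188053379390241
side mouth [ 0.55396465 -0.08521821] -0.5194233644144969
side pipe [-0.52063057 -0.52090178]
```

The elbow is aligned: its mouth is about 1 mm short of the line, and both cameras agree. Next I'll move over to the pipe, between the rings.

To row units: 0.055 m is 0.88, 0.01 rad / 4 = 0.0025.

```bash
python3 -c "
from h import *
need([.5106,.0997,.081],.2325)"
echo '[{"finger_gap": 0.6, "trans": [0.88, 0, 0], "turn_vec": [0, 0, 0.0025]}, {"finger_gap": 0.6, "trans": [0.88, 0, 0]}, {"finger_gap": 0.6, "trans": [0.88, 0, 0]}, {"finger_gap": 0.6, "trans": [0.88, 0, 0]}, {"finger_gap": 0.6, "trans": [0.88, 0, 0]}, {"finger_gap": 0.6, "trans": [0.88, 0, 0]}, {"finger_gap": 0.6}, {"finger_gap": 0.6}]' | python3 -m pendant
python3 -c "
from h import *
need([.5106,.0997,.081],.2325)"
```

```text
tool y ang 0.2483021681502491 rz needed 0.015802168150249152 d tool [0.332  0.0027 0.1264] tilt [-2.e-04  2.e-04 -1.e+00] q7 0.3289340529499072 F [-0.5 -0.3 -0.3] M [-0.07 -0.07 -0.04]
time_s: 11.6
ee_pos: [0.5117, 0.0963, 0.2074]
orientation: [0.0, 0.618, 0.786, -0.0]
contact_force: [1.2, -1.0, -0.5]
opening: 0.603
grasp_force: 0.0
tool y ang 0.23735033498722047 rz needed 0.004850334987220428 d tool [ 0.0036 -0.0003  0.1264] tilt [ 3.e-04 -7.e-04 -1.e+00] q7 -0.24303749775967678 F [ 1.2 -1.  -0.5] M [-0.07 -0.13  0.  ]
```

To row units: 0.04 m is 0.64, 0.03 m is 0.48, 0.005 rad / 4 = 0.0013.

```bash
echo '[{"finger_gap": 0.6, "trans": [0.0576, -0.0048, 0.64], "turn_vec": [0, 0, 0.0013]}, {"finger_gap": 0.6, "trans": [0, 0, 0.64]}, {"finger_gap": 0.6, "trans": [0, 0, 0.48]}, {"finger_gap": 0.6, "trans": [0, 0, 0.2624]}, {"finger_gap": 0.4}, {"finger_gap": 0.15}, {"finger_gap": 0.15}, {"finger_gap": 0.15}]' | python3 -m pendant 50
echo '[{"finger_gap": 0.15}, {"finger_gap": 0.15}, {"finger_gap": 0.15}]' | python3 -m pendant
python3 -c "
from h import *
need([.5106,.0997,.081],.2325)"
```

```text
time_s: 12.6
ee_pos: [0.511, 0.1, 0.0819]
orientation: [0.001, 0.621, 0.784, 0.0]
contact_force: [-1.0, -1.0, 5.8]
opening: 0.236
grasp_force: 50.0
time_s: 12.98
ee_pos: [0.511, 0.1, 0.0819]
orientation: [0.001, 0.621, 0.784, 0.0]
contact_force: [-1.9, -1.0, 6.3]
opening: 0.236
grasp_force: 50.0
tool y ang 0.23156845896377018 rz needed -0.0009315410362296106 d tool [-0.0002 -0.0004  0.0009] tilt [ 1.3e-03 -4.0e-04 -1.0e+00] q7 -0.3768311149339599 F [-1.9 -1.   6.3] M [-0.25  0.28 -0.03]
```

To row units: -0.006 m is -0.096, -0.002 m is -0.032.

```bash
echo '[{"finger_gap": 0.15, "trans": [-0.064, 0, -0.016]}, {"finger_gap": 0.15, "trans": [-0.096, 0, 0]}, {"finger_gap": 0.15, "trans": [-0.096, 0, 0]}, {"finger_gap": 0.15, "trans": [-0.096, 0, 0]}, {"finger_gap": 0.15, "trans": [-0.064, 0, 0]}, {"finger_gap": 0.15, "trans": [-0.032, 0, 0]}, {"finger_gap": 0.15}]' | python3 -m pendant
cat > f.py <<'E'
from h import *
yaw=1.8033;d=np.array([np.cos(yaw),np.sin(yaw)])
s=bot.read_state();p=s["ee_pos"][:2]-[.5110,.1];print("slid",-p@d,"lat",p@[d[1],-d[0]],"F along +y",s["contact_force"][:2]@d,"F",s["contact_force"])
E
python3 f.py
```

```text
time_s: 13.85
ee_pos: [0.5172, 0.0725, 0.082]
orientation: [0.0, 0.621, 0.784, -0.0]
contact_force: [0.4, 0.9, 0.9]
opening: 0.237
grasp_force: 50.0
slid 0.028163724748418918 lat -0.0003304543046120137 F along +y 0.7526174203332029 F [0.39014073 0.8658082  0.92410439]
```

To row units: -0.004 m is -0.064.

```bash
echo '[{"finger_gap": 0.15, "trans": [-0.064, 0, 0]}, {"finger_gap": 0.15, "trans": [-0.064, 0, 0]}, {"finger_gap": 0.15, "trans": [-0.064, 0, 0]}, {"finger_gap": 0.15, "trans": [-0.064, 0, 0]}, {"finger_gap": 0.15}]' | python3 -m pendant; python3 f.py;  echo '[{"finger_gap": 0.15, "trans": [-0.048, 0, 0]}, {"finger_gap": 0.15, "trans": [-0.048, 0, 0]}, {"finger_gap": 0.15, "trans": [-0.048, 0, 0]}, {"finger_gap": 0.15}]' | python3 -m pendant; python3 f.py
```

```text
time_s: 14.48
ee_pos: [0.5207, 0.0569, 0.082]
orientation: [0.0, 0.621, 0.784, -0.0]
contact_force: [-1.8, 2.6, 2.6]
opening: 0.236
grasp_force: 50.0
slid 0.044135127532555204 lat -0.00046144385171502795 F along +y 2.9820328735133486 F [-1.77144909  2.64503638  2.62093207]
time_s: 14.98
ee_pos: [0.5226, 0.049, 0.082]
orientation: [-0.0, 0.621, 0.784, 0.0]
contact_force: [-2.6, 5.8, 1.1]
opening: 0.234
grasp_force: 50.0
slid 0.05228450678233023 lat -0.0004559339025324348 F along +y 6.192959864900055 F [-2.56993969  5.75567894  1.1378227 ]
```

To row units: -0.002 m is -0.032.

```bash
echo '[{"finger_gap": 0.15, "trans": [-0.032, 0, 0]}, {"finger_gap": 0.15, "trans": [-0.032, 0, 0]}, {"finger_gap": 0.15, "trans": [-0.032, 0, 0]}, {"finger_gap": 0.15}]' | python3 -m pendant; python3 f.py;  echo '[{"finger_gap": 0.15, "trans": [-0.032, 0, 0]}, {"finger_gap": 0.15, "trans": [-0.016, 0, 0]}, {"finger_gap": 0.15}]' | python3 -m pendant; python3 f.py
```

```text
time_s: 15.48
ee_pos: [0.5237, 0.045, 0.0821]
orientation: [-0.001, 0.62, 0.785, 0.001]
contact_force: [-3.2, 9.2, 2.7]
opening: 0.231
grasp_force: 50.0
slid 0.05641734733078118 lat -0.00033267138244432695 F along +y 9.643375550103919 F [-3.20447646  9.15125435  2.69521947]
time_s: 15.85
ee_pos: [0.5242, 0.0426, 0.082]
orientation: [-0.001, 0.62, 0.785, 0.001]
contact_force: [-4.0, 10.2, 1.7]
opening: 0.237
grasp_force: 50.0
slid 0.05889891135992693 lat -0.00037790948666107884 F along +y 10.839065784480388 F [-3.9939185  10.19307847  1.70041548]
```

To row units: -0.0015 m is -0.024, -0.001 m is -0.016.

```bash
echo '[{"finger_gap": 0.15, "trans": [-0.024, 0, 0]}, {"finger_gap": 0.15, "trans": [-0.016, 0, 0]}, {"finger_gap": 0.15}]' | python3 -m pendant; python3 f.py;  echo '[{"finger_gap": 0.15, "trans": [-0.024, 0, 0]}, {"finger_gap": 0.15}]' | python3 -m pendant; python3 f.py;  echo '[{"finger_gap": 0.15, "trans": [-0.024, 0, 0]}, {"finger_gap": 0.15}]' | python3 -m pendant; python3 f.py
```

```text
time_s: 16.23
ee_pos: [0.5247, 0.0404, 0.082]
orientation: [-0.001, 0.62, 0.785, 0.001]
contact_force: [-4.0, 11.2, 3.5]
opening: 0.239
grasp_force: 50.0
slid 0.06115827836419252 lat -0.00039904827898914525 F along +y 11.80308365700282 F [-4.03480946 11.17407045  3.51311561]
time_s: 16.48
ee_pos: [0.5251, 0.0385, 0.082]
orientation: [-0.001, 0.62, 0.785, 0.001]
contact_force: [-3.5, 8.9, 2.9]
opening: 0.234
grasp_force: 50.0
slid 0.06307027404668254 lat -0.00039839242536267365 F along +y 9.45003421240116 F [-3.46072554  8.89189069  2.94649579]
time_s: 16.73
ee_pos: [0.5254, 0.037, 0.082]
orientation: [-0.001, 0.62, 0.785, 0.001]
contact_force: [-3.5, 10.4, 3.3]
opening: 0.239
grasp_force: 50.0
slid 0.06459073948353858 lat -0.00045106597189704045 F along +y 10.901188004752548 F [-3.47929783 10.37877336  3.28479473]
```

Still sliding at about 10 N, so it isn't on the bottom yet. I'll continue in small steps.

To row units: -0.0015 m is -0.024.

```bash
echo '[{"finger_gap": 0.15, "trans": [-0.024, 0, 0]}, {"finger_gap": 0.15}]' | python3 -m pendant; python3 f.py;  echo '[{"finger_gap": 0.15, "trans": [-0.024, 0, 0]}, {"finger_gap": 0.15}]' | python3 -m pendant; python3 f.py
```

```text
time_s: 16.98
ee_pos: [0.5256, 0.0364, 0.082]
orientation: [-0.002, 0.62, 0.785, 0.001]
contact_force: [-4.3, 12.4, 4.1]
opening: 0.237
grasp_force: 50.0
slid 0.06521142666450012 lat -0.00045288759405594535 F along +y 13.112238531957056 F [-4.33140444 12.44919589  4.07438136]
time_s: 17.23
ee_pos: [0.5256, 0.0364, 0.082]
orientation: [-0.002, 0.619, 0.785, 0.002]
contact_force: [-5.2, 16.4, 2.7]
opening: 0.239
grasp_force: 50.1
slid 0.06526214889209196 lat -0.0004214162218262568 F along +y 17.147164299050743 F [-5.15447247 16.40080241  2.72581041]
```

It's on the bottom: motion stopped and the force is climbing about 3 N/mm. I'll press up to roughly 33 N total, which is about 10 N drag plus about 23 N on the bottom.

To row units: -0.0015 m is -0.024.

```bash
echo '[{"finger_gap": 0.15, "trans": [-0.024, 0, 0]}, {"finger_gap": 0.15, "trans": [-0.024, 0, 0]}, {"finger_gap": 0.15}]' | python3 -m pendant; python3 f.py;  echo '[{"finger_gap": 0.15, "trans": [-0.024, 0, 0]}, {"finger_gap": 0.15, "trans": [-0.016, 0, 0]}, {"finger_gap": 0.15}, {"finger_gap": 0.15}]' | python3 -m pendant; python3 f.py
```

```text
time_s: 17.6
ee_pos: [0.5257, 0.0362, 0.082]
orientation: [-0.003, 0.619, 0.786, 0.003]
contact_force: [-7.2, 23.9, 3.7]
opening: 0.238
grasp_force: 50.1
slid 0.06541921871913431 lat -0.0004277470914741785 F along +y 24.913135394048116 F [-7.24976238 23.885379    3.72240682]
time_s: 18.1
ee_pos: [0.5257, 0.0362, 0.082]
orientation: [-0.004, 0.618, 0.786, 0.003]
contact_force: [-9.4, 29.7, 3.6]
opening: 0.24
grasp_force: 50.1
slid 0.06546403388880012 lat -0.0004146480236263005 F along +y 31.05009540773262 F [-9.41917533 29.67834868  3.61466241]
```

To row units: -0.001 m is -0.016.

```bash
echo '[{"finger_gap": 0.15, "trans": [-0.016, 0, 0]}, {"finger_gap": 0.15}, {"finger_gap": 0.15}, {"finger_gap": 0.15}, {"finger_gap": 0.15}]' | python3 -m pendant; python3 f.py;  echo '[{"finger_gap": 0.15, "trans": [0.064, 0, 0]}, {"finger_gap": 0.15, "trans": [0.064, 0, 0]}, {"finger_gap": 0.15}]' | python3 -m pendant; python3 f.py
```

```text
time_s: 18.73
ee_pos: [0.5257, 0.0361, 0.082]
orientation: [-0.005, 0.618, 0.786, 0.004]
contact_force: [-11.4, 32.3, 3.6]
opening: 0.239
grasp_force: 50.1
slid 0.06554235164819257 lat -0.0004216109760257362 F along +y 34.10614639335055 F [-11.43102939  32.34252539   3.6429647 ]
time_s: 19.1
ee_pos: [0.5256, 0.0363, 0.082]
orientation: [-0.001, 0.62, 0.785, 0.001]
contact_force: [-4.2, 12.3, 2.4]
opening: 0.237
grasp_force: 50.0
slid 0.06534310672606018 lat -0.0004468640546233834 F along +y 12.980819395009789 F [-4.24921712 12.33360361  2.42976857]
```

Pressed at 34 N total, and now eased off to 13 N. I'll take out the rest, let go and rise.

To row units: 0.003 m is 0.048.

```bash
echo '[{"finger_gap": 0.15, "trans": [0.048, 0, 0]}, {"finger_gap": 0.3}, {"finger_gap": 0.5}, {"finger_gap": 0.5}, {"finger_gap": 0.5}]' | python3 -m pendant; python3 f.py; echo '[{"finger_gap": 0.5, "trans": [0, 0, -0.32]}, {"finger_gap": 0.5, "trans": [0, 0, -0.64]}, {"finger_gap": 0.5, "trans": [0, 0, -0.8]}, {"finger_gap": 0.5, "trans": [0.8, 0, -0.48]}, {"finger_gap": 0.5, "trans": [0.88, 0, 0]}, {"finger_gap": 0.5, "trans": [0.88, 0, 0]}, {"finger_gap": 0.5}, {"finger_gap": 0.5}]' | python3 -m pendant
python3 - <<'E'
from h import *
t=np.mean([bot.grab_frame("top") for _ in range(4)],0).astype(np.uint8);f=bot.grab_frame("side")
cv2.imwrite("pics/t5.png",np.hstack([cv2.resize(t[150:225,250:350],(400,300)),cv2.resize(f[120:220,200:333],(400,300))]))
E
```

```text
time_s: 19.73
ee_pos: [0.5257, 0.0355, 0.0818]
orientation: [0.0, 0.621, 0.784, -0.0]
contact_force: [-0.3, -0.8, -0.2]
opening: 0.497
grasp_force: 0.0
slid 0.06619880400204525 lat -0.000550204639765753 F along +y -0.6672359148245756 F [-0.3269759  -0.76310923 -0.21653697]
time_s: 20.72
ee_pos: [0.4891, 0.1909, 0.2217]
orientation: [0.0, 0.621, 0.784, -0.0]
contact_force: [0.0, -0.6, -0.1]
opening: 0.499
grasp_force: 0.0
```

View pics/t5.png

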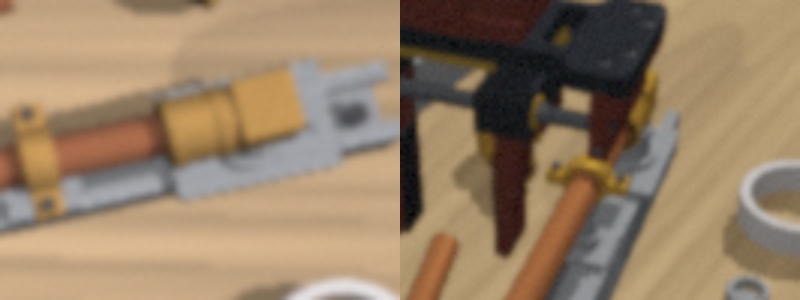

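The pipe enters the socket in line at (165,130), and the arm is clear above. Handing in.

```bash
python3 -c "
from plant import bot;print(bot.close_job())"
```

```text
the job is handed in; nothing more can be done
None
```

The elbow is screwed round to about 1 mm short of the pipe line, and the pipe is home on the socket's bottom. I pressed it there with roughly 24 N (34 N total less about 10 N of drag), let go of everything and handed the job in at about 21 s; no verdict was shown.

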